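# Fetch the herb jar from the pull-out spice tray

## Robot

A 6-joint arm with a two-finger parallel gripper is mounted at the origin on a cart in front of the work surface, level with it; the furniture and walls round the work are solid. World frame = base frame: x ahead of the robot, y to its left, z up, the work surface at z = 0. Lengths are in m, angles in degrees, forces in N, time in s.
With the tool pointing down it reaches from about 0.4 to 0.825 m from the base axis. Payload 7 kg.
Tool frame: the origin (TCP) lies at the very end of the fingers, on their centre line; the grasp point (between the pads) lies 19 mm behind it (r.grip_depth is the distance from the TCP to the grasp point, in m); z points along the fingers, y is the line along which they close (so a half turn about z gives the same grasp; the last joint's range is limited). The gripper opens to 88 mm and grips with 3 to 60 N. Pads are 19 mm wide; open, the fingers measure 130 mm over their backs; the gripper's body (78 mm by 193 mm) begins 47 mm behind the grasp point.
Start: joints at [-56.545, 20.546, 0.682, 0, -70.136, -16.507], TCP at [0.197, -0.646, 0.227] pointing down, gripper open.
Joint ranges: [-176.03, 176.03], [-82.01, 121.73], [-58.28, 71.71], [-173.87, 95.51], [-174.79, -0.11], [-173.66, 173.66]. Speed limits (degrees/s): [136.94, 136.94, 172.46, 180, 180, 180].

## Interface

Orientations are given as [roll, pitch, yaw] about the fixed x, y, z axes, in that order (R = Rz(yaw) Ry(pitch) Rx(roll)).
In Python, from plant import r gives the robot as it stands.
- The arm moves only by the tool play_rows, never from a script. Its argument "rows" is a list that holds one entry, the list of rows, each a list of 5 numbers: the closure, from 0 (fully open) to 1 (shut), then the shift along the tool's x, y, z each as a share of 0.5 m, from -1 to 1, then the turn about the tool's z as a share of 1.5 rad, from -1 to 1. A call has exactly 8 rows; each row is the pose to reach, as a shift and turn from the pose commanded when the call began, along the tool's axes at that moment; what a row does not reach only later rows make up. A row lasts 1/12 s, in which the tool goes at most 41.7 mm and 7.16 degrees, less where a joint would pass 70% of its speed; a pose out of reach is approached as far as the arm can. A call with a number of a shift or a turn outside -1 to 1 is refused whole. A call with a gripper value outside its range is refused whole. The fingers move at their own pace and stop on an object; "squeeze" is the grip in N (left out, the last holds). Time passes only in rows, so rows that repeat a pose let the fingers close, or fill a call up. It gives the time, the measured TCP pose, the force, the opening and the grip force at its end, in the units of the state.
- r.get_state(): the state, without advancing time (a new reading comes with each control period).
- r.capture(name): name is "scene" or "top" or "wrist"; returns the picture (384x512x3 uint8, red, green, blue); there is no depth.
- r.camera_info(name): a dict with "fovy" (degrees; the focal length in pixels is half the picture's height over the tangent of half this angle, whatever the lens; pixels are square), "cx", "cy" (the principal point, pixels), "pose" (4x4, takes a point from camera to world coordinates). Camera axes: x right, y down, z forward; pixel columns grow to the right and rows downward; lengths in m; the calibration is good to about 2 mm. A picture is of the moment at which its call begins: read the wrist's pose just before it. camera_info takes no time and is no camera call; for the wrist camera it gives the pose at the moment of the call.
- r.close_job(): hands the job in; it is judged then, once.
The state is a dict: "time_s": time; "joints": joint angles; "qd": joint speeds; "joint_torque": joint torques, N m; "tcp_pos": TCP position; "eef_rot": TCP orientation; "contact_force": force on the tool from outside, world axes, zero at the start; "moment": the same for the moment, N m; "gripper_width": finger opening in m; "gripper_force": force on a finger pad.
Only numpy, scipy, OpenCV 4.12 (cv2) and the standard library are available. Lean on these libraries where they do the work, as an engineer would, in place of code of your own. Each camera call takes 0.05 s, during which the arm holds its last target. There are 200 camera calls.

## Task

Get the green-capped herb jar out of the pull-out spice tray under the wall cabinet and stand it in the free well of the seasoning stand. First stand the pepper mill and the tin, which block the tray, on the chopping board, then draw the tray right out by its handle. When the herb jar is out, push the tray fully home and put the mill and the tin back upright, each on the exact spot where it stood; leave the other jars and the salt shaker in their places and knock nothing over.

Things in the scene. Friction and masses are not known exactly. Their poses are not given: they have to be found in the camera images.
- pepper_mill: brown turned-wood pepper mill, 58 mm across, 150 mm tall; stands on the worktop in front of the tray. Origin: centre of its underside, z up. Its round head, 50 mm across, lies 109 to 139 mm above the origin
- tin: food tin with green and white label, 58 mm across, 72 mm tall; stands on the worktop in front of the tray beside the mill. Origin: centre of its underside, z up
- herb_jar: glass spice jar with green cap, 44 mm across, 100 mm tall (cap from 80 mm up); one of three jars in the front row of the tray. Origin: centre of its underside, z up
- red_jar: spice jar with red cap, 46 mm across, 96 mm tall, in the front row of the tray; stays there. Origin: centre of its underside
- white_jar: spice jar with white cap, 44 mm across, 109 mm tall, in the front row of the tray; stays there. Origin: centre of its underside
- spice_tray (a joint): slide of the pale wooden spice tray (240 mm deep, 250 mm wide, floor 20 mm and rim 56 mm above the worktop): 0 = fully home, 0.1 m = right out, friction about 1.5 N, stays where left. Front row: three jars 80 mm apart, centres some 62 mm behind the handle's bar. Back row: two jars and a small pot, up to 130 mm above the worktop, which stay
- tray_handle (a point): middle of the 10 mm thick, 84 mm long level bar of the arched steel handle on the tray's front rail, 95 mm above the worktop, 39 mm above the rail, open below. x points into the tray (pull along -x, push along +x), y along the bar; moves with the tray. When home, a wall cabinet's front hangs 95 mm beyond it, underside 480 mm above the worktop: keep the wrist clear
- board: brown wooden chopping board, 200 mm (its x) by 150 mm (its y), 18 mm thick, fixed, the side area. Origin: centre of its underside, z up
- free_well (a point): free well of the dark wooden seasoning stand (175 x 85 x 30 mm, fixed, two wells 84 mm apart along its x, each 57 mm across and 16 mm deep). The point is the centre of the well's floor, 14 mm above the worktop; x along the stand, towards the salt shaker's well
- salt_shaker: salt shaker with grey top, 44 mm across, 90 mm tall, standing in the other well of the stand; stays there. Origin: centre of its underside

How it is judged:
By the outcome, as a careful person would: the job done as asked, in the order asked, and still so for the second after the job is handed in, with the robot touching nothing.
It also fails if it takes over 147 s, if anything falls off the work surface, if the arm or the gripper's body presses on something with over 40 N, if the wrist force passes 120 N, or if a joint passes its speed limit or range.

## Working session

There is one attempt and no reset: what is moved stays moved. The work goes in short steps, Python scripts to look and compute and a tool call to move; the robot and the scene stay as the last step left them, time stands still between calls to the robot, and variables do not carry over. Pictures are saved under pics/ and viewed, at most 14 in all, crops included, and the job is handed in when it is done.

Besides the shell and the picture viewer there is one more tool, called after "Call:" by a JSON object that holds its "name" and its "arguments". play_rows: Moves the arm, as the interface text tells. Its arguments: {"type":"object","properties":{"rows":{"type":"array","items":{"type":"array","items":{"type":"array","items":{"type":"number"}}}},"squeeze":{"type":"number"}},"required":["rows"]}

```bash
ls; mkdir -p pics; python3 - <<'E'
from plant import r
import cv2
for n in ("scene","top"):
    im=r.capture(n); cv2.imwrite(f"pics/{n}0.png",im[:,:,::-1])
    c=r.camera_info(n); print(n,c)
print(r.get_state())
E
```

```text
pics
scene {'fovy': 53.0829653431483, 'cx': 257.0583787513796, 'cy': 196.1988139042976, 'pose': array([[ 0.77562076, -0.36608632,  0.51419183, -0.00187363],
       [-0.63119181, -0.44590015,  0.6346416 , -0.62379509],
       [-0.00305539, -0.81679487, -0.5769201 ,  0.67410809],
       [ 0.        ,  0.        ,  0.        ,  1.        ]])}
top {'fovy': 51.43996460799279, 'cx': 252.36803835935123, 'cy': 195.23617104005874, 'pose': array([[ 0.02244179, -0.98504486,  0.17083031,  0.34156959],
       [-0.9996771 , -0.02414727, -0.00791196, -0.0121671 ],
       [ 0.01191872, -0.17059759, -0.9852687 ,  1.08597388],
       [ 0.        ,  0.        ,  0.        ,  1.        ]])}
{'time_s': 0.1, 'joints': array([-5.65467540e+01,  2.05869191e+01,  6.38259573e-01, -2.01289062e-02,
       -7.01347509e+01, -1.65067303e+01]), 'qd': array([ 0.02918356, -0.07250038,  0.09502936,  0.04065575,  0.0770985 ,
       -0.07657578]), 'joint_torque': array([-1.54879333e-03, -5.84161091e+01,  2.93750238e+01,  7.01553941e+00,
        1.01540811e-02, -5.15859176e-05]), 'tcp_pos': array([ 0.19660332, -0.6452684 ,  0.2257077 ]), 'eef_rot': array([ 1.79914650e+02, -5.55819467e-03, -1.63060334e+02]), 'contact_force': array([ 0.09791945,  0.44798744, -0.47566348]), 'moment': array([ 0.04358626,  0.0320449 , -0.00867301]), 'gripper_force': 0.0, 'gripper_width': 0.08743478986169413}
```

View pics/scene0.png

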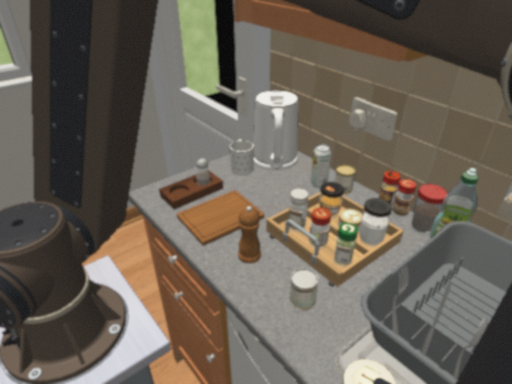

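View pics/top0.png

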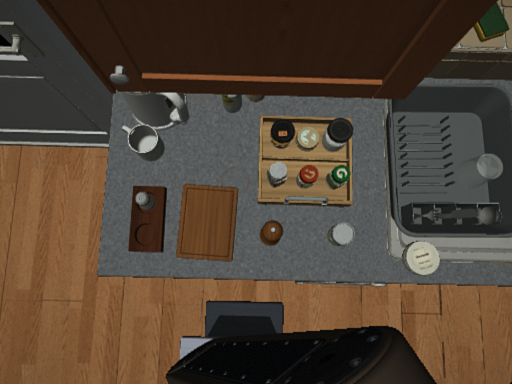

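The scene view shows all the objects. In the top view the mill head is at (272,232), the tin at (342,233), the handle at (305,201), the herb jar at (340,175), the board at (208,222), the free well at (146,234) and the shaker at (143,199). I'll zoom in to get more exact positions.

```bash
python3 - <<'E'
import cv2
a=cv2.imread("pics/top0.png")[155:275,245:365]
cv2.imwrite("pics/c1.png",cv2.resize(a,None,fx=5,fy=5,interpolation=cv2.INTER_CUBIC))
a=cv2.imread("pics/top0.png")[175:270,120:245]
cv2.imwrite("pics/c2.png",cv2.resize(a,None,fx=6,fy=6,interpolation=cv2.INTER_CUBIC))
E
```

```text
(no output)
```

View pics/c1.png

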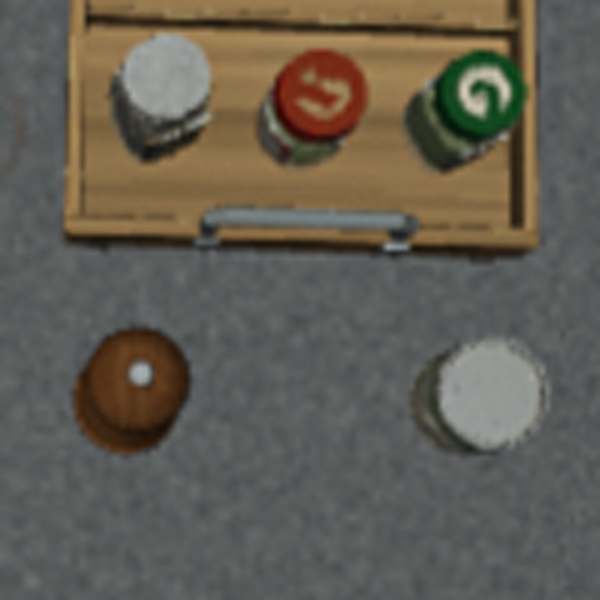

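View pics/c2.png

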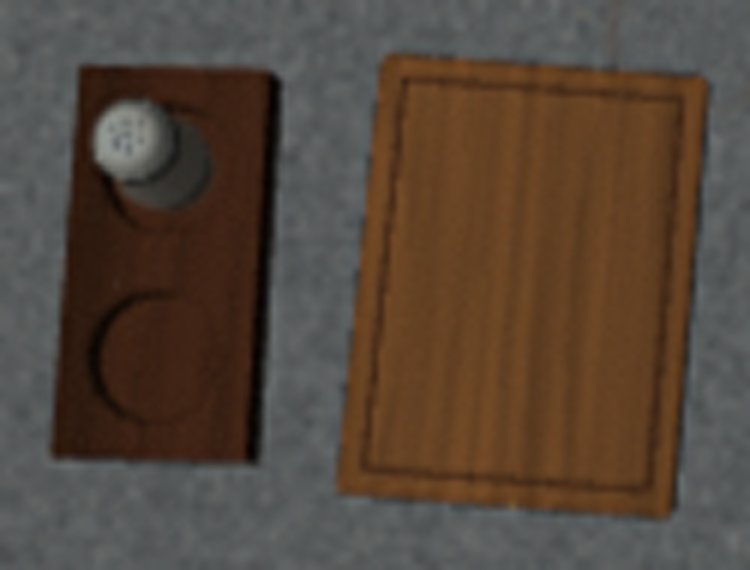

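```bash
cat > h.py <<'E'
import numpy as np
from plant import r
from scipy.spatial.transform import Rotation as R
def p2w(cam,u,v,z,info=None):
    c=info or r.camera_info(cam); f=192/np.tan(np.radians(c["fovy"]/2)); P=c["pose"]
    d=P[:3,:3]@np.array([(u-c["cx"])/f,(v-c["cy"])/f,1]); t=(z-P[2,3])/d[2]
    return P[:3,3]+t*d
def crop(cam,u,v,z,k,ox,oy): return p2w(cam,(u+.5)/k-.5+ox,(v+.5)/k-.5+oy,z)
def w2p(cam,p):
    c=r.camera_info(cam); f=192/np.tan(np.radians(c["fovy"]/2)); P=c["pose"]
    q=P[:3,:3].T@(np.array(p)-P[:3,3]); return q[0]/q[2]*f+c["cx"],q[1]/q[2]*f+c["cy"]
def shift(pos,yaw=None):
    "shares from present (measured) pose to TCP target"
    s=r.get_state(); Rm=R.from_euler('xyz',s["eef_rot"],degrees=True)
    d=Rm.inv().apply(np.array(pos)-s["tcp_pos"])/.5
    return d.round(4), None if yaw is None else round(np.radians((s["eef_rot"][2]-yaw+180)%360-180)/1.5,4)
E
python3 - <<'E'
from h import *
np.set_printoptions(precision=4,suppress=True)
for n,u,v,z in [("millknob",141,373,.15),("millhead",138,378,.124),("tin",491,395,.072),("bar1",205,215,.1),("bar2",415,220,.1),("herb",481,96,.1),("red",321,95,.096),("white",167,77,.109),("railL",65,238,.056),("railR",538,248,.056)]:
    print(n,crop("top",u,v,z,5,245,155))
for n,u,v,z in [("b",385,57,.018),("b",705,78,.018),("b",670,518,.018),("b",338,490,.018),("well",158,358,.03),("salt",133,140,.09),("s",80,66,.03),("s",270,70,.03),("s",250,462,.03),("s",53,458,.03)]:
    print(n,crop("top",u,v,z,6,120,175))
E
```

```text
millknob [ 0.424  -0.0695  0.15  ]
millhead [ 0.4239 -0.0697  0.124 ]
tin [ 0.4239 -0.2528  0.072 ]
bar1 [ 0.5085 -0.1036  0.1   ]
bar2 [ 0.5086 -0.2093  0.1   ]
herb [ 0.5733 -0.2435  0.1   ]
red [ 0.5727 -0.1627  0.096 ]
white [ 0.577  -0.0831  0.109 ]
railL [ 0.502  -0.0345  0.056 ]
railR [ 0.5027 -0.2825  0.056 ]
b [0.553 0.167 0.018]
b [0.5469 0.0214 0.018 ]
b [0.3493 0.0311 0.018 ]
b [0.3582 0.1776 0.018 ]
well [0.4135 0.2575 0.03  ]
salt [0.5005 0.2589 0.09  ]
s [0.5431 0.3012 0.03  ]
s [0.5434 0.2162 0.03  ]
s [0.3692 0.2144 0.03  ]
s [0.3689 0.3002 0.03  ]
```

```bash
python3 - <<'E'
from h import *
np.set_printoptions(precision=4,suppress=True)
for n,u,v,z in [("herb",481,96,.12),("red",321,95,.116),("white",167,77,.129)]:
    print(n,crop("top",u,v,z,5,245,155))
print("salt",crop("top",133,140,.104,6,120,175))
for n,p in [("knob",(.424,-.0697,.15)),("tin",(.4239,-.2528,.072)),("herb",(.571,-.243,.12)),("well",(.414,.258,.03)),("bar",(.5085,-.1565,.1))]: print(n,w2p("scene",p))
print(shift((.424,-.07,.27),180))
import cv2
a=cv2.imread("pics/scene0.png")[195:315,230:370]
cv2.imwrite("pics/c3.png",cv2.resize(a,None,fx=5,fy=5,interpolation=cv2.INTER_CUBIC))
E
```

```text
herb [ 0.5686 -0.2388  0.12  ]
red [ 0.568  -0.1596  0.116 ]
white [ 0.5722 -0.0816  0.129 ]
salt [0.4983 0.2551 0.104 ]
knob (np.float64(249.21087102167914), np.float64(207.2556451892723))
tin (np.float64(304.0008191190017), np.float64(277.9456030103408))
herb (np.float64(349.42650166531274), np.float64(229.0171902595905))
well (np.float64(179.15837614582915), np.float64(189.70841225581904))
bar (np.float64(301.3862890678257), np.float64(228.03168110975264))
(array([-0.7703,  0.9682, -0.0872]), np.float64(0.1971))
```

View pics/c3.png

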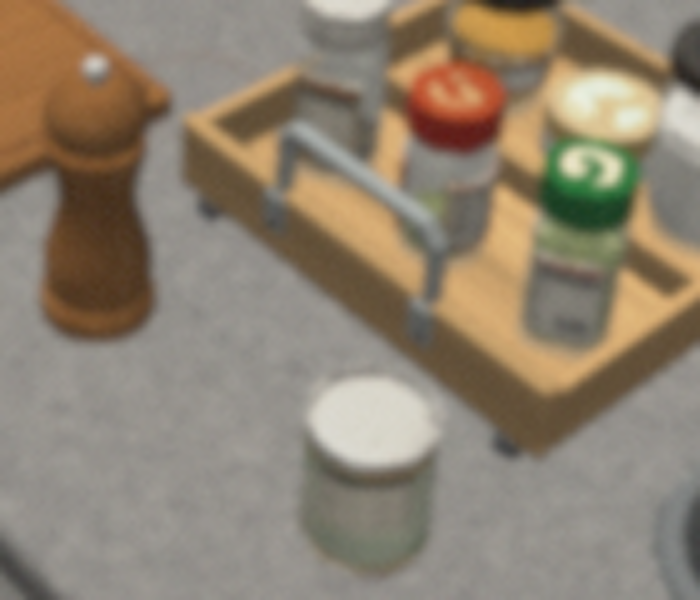

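The mill is at (249,208) in the scene view, the tin lid at (304,280) and the herb cap at (349,229). These agree with the top-view positions to within 2–3 mm, so I'll start moving.

Call:
{"name": "play_rows", "arguments": {"rows": [[[0,0,0.02,-0.08,0.05],[0,-0.05,0.08,-0.087,0.1],[0,-0.1,0.14,-0.087,0.15],[0,-0.15,0.2,-0.087,0.197],[0,-0.2,0.26,-0.087,0.197],[0,-0.25,0.32,-0.087,0.197],[0,-0.3,0.38,-0.087,0.197],[0,-0.35,0.44,-0.087,0.197]]], "squeeze": 20}}

```text
time_s: 0.77
tcp_pos: [0.3001, -0.3824, 0.2698]
eef_rot: [180.0, -0.0, 180.0]
contact_force: [1.4, 0.7, -0.3]
gripper_width: 0.0875
gripper_force: 0.0
```

```bash
python3 - <<'E'
from h import *
print(shift((.424,-.07,.25),180)); s=r.get_state();print(s['tcp_pos'],s['eef_rot'],s['joints'],s['time_s'])
E
```

```text
(array([-0.2478,  0.6248,  0.0397]), np.float64(-0.0001))
[ 0.30005612 -0.38238755  0.26978337] [ 1.79982623e+02 -9.85519006e-03  1.79992863e+02] [-2.86468049e+01  8.53564969e-01 -1.83478852e+01 -1.11461799e-02
 -7.08155283e+01 -6.13566695e+01] 0.7667
```

Call:
{"name": "play_rows", "arguments": {"rows": [[[0,-0.03,0.08,0,0],[0,-0.06,0.16,0,0],[0,-0.09,0.24,0,0],[0,-0.13,0.32,0,0],[0,-0.17,0.4,0,0],[0,-0.2,0.48,0,0],[0,-0.23,0.56,0,0],[0,-0.248,0.625,0,0]]]}}

```text
time_s: 1.43
tcp_pos: [0.4232, -0.0728, 0.2701]
eef_rot: [180.0, 0.0, -180.0]
contact_force: [1.8, -0.4, 0.2]
gripper_width: 0.0878
gripper_force: 0.0
```

```bash
python3 - <<'E'
from h import *
import cv2
np.set_printoptions(precision=4,suppress=True)
s=r.get_state(); print(s['tcp_pos'],s['eef_rot'])
im=r.capture("wrist"); cv2.imwrite("pics/w1.png",im[:,:,::-1])
print(r.camera_info("wrist")); print(w2p("wrist",(.424,-.07,.15)),w2p("wrist",(.424,-.253,.072)),w2p("wrist",(.5085,-.157,.1)))
E
```

```text
[ 0.4232 -0.0728  0.2701] [ 179.9898    0.0246 -179.9734]
{'fovy': 58.50562021123465, 'cx': 258.1328278507915, 'cy': 195.5067293144647, 'pose': array([[-0.0036,  0.9631,  0.2692,  0.3535],
       [ 1.    ,  0.0033,  0.0018, -0.068 ],
       [ 0.0009,  0.2692, -0.9631,  0.4274],
       [ 0.    ,  0.    ,  0.    ,  1.    ]])}
(np.float64(255.175774138093), np.float64(187.39845035051047)) (np.float64(81.93906963006316), np.float64(168.5725965134446)) (np.float64(171.86986537093023), np.float64(253.96614766790447))
```

View pics/w1.png

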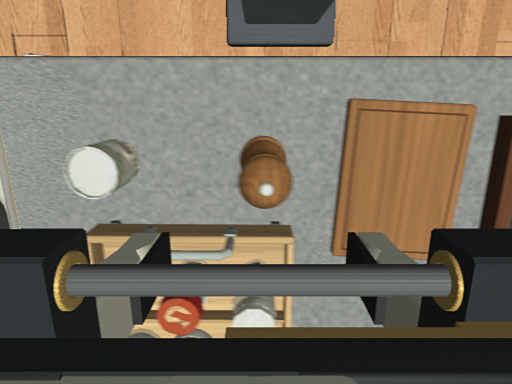

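```bash
python3 - <<'E'
from h import *
import cv2
np.set_printoptions(precision=4,suppress=True)
s=r.get_state(); print(s['tcp_pos'],s['eef_rot']); print(r.camera_info("wrist")['pose'][:3,3])
im=r.capture("wrist"); cv2.imwrite("pics/w2.png",im[:,:,::-1])
print(w2p("wrist",(.424,-.07,.15)),w2p("wrist",(.424,-.253,.072)))
hsv=cv2.cvtColor(im,cv2.COLOR_RGB2HSV)
m=((im.min(2)>165)).astype(np.uint8); n,l,st,c=cv2.connectedComponentsWithStats(m[100:225])
for i in range(1,n):
    if st[i,4]>40: print(st[i],c[i]+[0,100])
s=r.get_state(); print(s['tcp_pos'],s['eef_rot'])
E
```

```text
[ 0.4254 -0.0676  0.2701] [ 179.9115    0.0906 -179.8033]
[ 0.3535 -0.068   0.4274]
(np.float64(258.40781659294964), np.float64(188.82048484208292)) (np.float64(84.67238748398498), np.float64(169.25459764321957))
[  56   43   54   54 1982] [ 84.4329 169.4844]
[252  81  12  12 110] [257.6364 186.6   ]
[ 0.4243 -0.0702  0.2699] [ 179.9633    0.0204 -179.6287]
```

The settled wrist picture confirms the mill at (258,187) and the tin at (84,169), both within 2 mm. Next I descend onto the mill's head.

Call:
{"name": "play_rows", "arguments": {"rows": [[[0,0,0,0.06,0],[0,0,0,0.12,0],[0,0,0,0.18,0],[0,0,0,0.24,0],[0,0,0,0.29,0],[0,0,0,0.32,0],[0,0,0,0.33,0],[0,0,0,0.33,0]]]}}

```text
time_s: 2.2
tcp_pos: [0.422, -0.0754, 0.104]
eef_rot: [-180.0, -0.2, 180.0]
contact_force: [0.1, -0.3, 0.7]
gripper_width: 0.0873
gripper_force: 0.0
```

Call:
{"name": "play_rows", "arguments": {"rows": [[[0.3,0,0,0,0],[0.4,0,0,0,0],[0.5,0,0,0,0],[0.6,0,0,0,0],[0.7,0,0,0,0],[0.7,0,0,0,0],[0.7,0,0,0,0],[0.7,0,0,0,0]]], "squeeze": 20}}

```text
time_s: 2.87
tcp_pos: [0.4233, -0.0747, 0.1054]
eef_rot: [180.0, 0.0, -180.0]
contact_force: [-0.2, 0.9, 2.5]
gripper_width: 0.048
gripper_force: 20.0
```

Call:
{"name": "play_rows", "arguments": {"rows": [[[0.7,0,0,-0.02,0],[0.7,0,0,-0.06,0],[0.7,0,0.02,-0.1,0],[0.7,0.01,0.06,-0.13,0],[0.7,0.02,0.11,-0.14,0],[0.7,0.03,0.17,-0.14,0],[0.7,0.04,0.23,-0.14,0],[0.7,0.05,0.28,-0.14,0]]], "squeeze": 25}}

```text
time_s: 3.53
tcp_pos: [0.3972, 0.0664, 0.1751]
eef_rot: [180.0, 0.0, 180.0]
contact_force: [0.6, 0.3, -2.5]
gripper_width: 0.0474
gripper_force: 24.9
```

Call:
{"name": "play_rows", "arguments": {"rows": [[[0.7,0.01,0.04,0,0],[0.7,0.01,0.06,0,0],[0.7,0.01,0.07,0,0],[0.7,0.01,0.07,0.02,0],[0.7,0.01,0.07,0.05,0],[0.7,0.01,0.07,0.08,0],[0.7,0.01,0.07,0.095,0],[0.7,0.01,0.07,0.098,0]]]}}

```text
time_s: 4.2
tcp_pos: [0.3921, 0.0989, 0.1246]
eef_rot: [-179.9, -0.2, 180.0]
contact_force: [0.3, -0.4, -1.9]
gripper_width: 0.0478
gripper_force: 24.9
```

Call:
{"name": "play_rows", "arguments": {"rows": [[[0.7,0,0,0.002,0],[0.7,0,0,0.004,0],[0.7,0,0,0.005,0],[0.7,0,0,0.006,0],[0.7,0,0,0.006,0],[0.7,0,0,0.006,0],[0.7,0,0,0.006,0],[0.7,0,0,0.006,0]]]}}

```text
time_s: 4.87
tcp_pos: [0.3932, 0.1003, 0.1234]
eef_rot: [180.0, 0.0, -180.0]
contact_force: [-0.1, -0.7, 0.2]
gripper_width: 0.0474
gripper_force: 24.9
```

Call:
{"name": "play_rows", "arguments": {"rows": [[[0.4,0,0,0,0],[0.3,0,0,0,0],[0.1,0,0,0,0],[0,0,0,0,0],[0,0,0,0,0],[0,0,0,-0.04,0],[0,0,0,-0.1,0],[0,0,0,-0.15,0]]]}}

```text
time_s: 5.53
tcp_pos: [0.3927, 0.0998, 0.1992]
eef_rot: [-179.9, -0.0, -180.0]
contact_force: [0.3, 0.5, -0.0]
gripper_width: 0.0867
gripper_force: 0.0
```

Call:
{"name": "play_rows", "arguments": {"rows": [[[0,0,-0.03,-0.01,0],[0,-0.01,-0.09,-0.01,0],[0,-0.02,-0.17,-0.01,0],[0,-0.03,-0.25,0,0],[0,-0.04,-0.33,0,0],[0,-0.05,-0.41,0,0],[0,-0.059,-0.49,0,0],[0,-0.059,-0.57,0,0]]]}}

```text
time_s: 6.2
tcp_pos: [0.4228, -0.187, 0.1982]
eef_rot: [-180.0, 0.0, -180.0]
contact_force: [1.1, 0.4, 0.6]
gripper_width: 0.0876
gripper_force: 0.0
```

Call:
{"name": "play_rows", "arguments": {"rows": [[[0,0,-0.07,0,0],[0,0,-0.12,0.02,0],[0,0,-0.141,0.07,0],[0,0,-0.141,0.14,0],[0,0,-0.141,0.21,0],[0,0,-0.141,0.27,0],[0,0,-0.141,0.32,0],[0,0,-0.141,0.336,0]]]}}

```text
time_s: 6.87
tcp_pos: [0.42, -0.255, 0.0266]
eef_rot: [179.9, -0.3, 180.0]
contact_force: [-0.7, 0.3, 0.7]
gripper_width: 0.0877
gripper_force: 0.0
```

Call:
{"name": "play_rows", "arguments": {"rows": [[[0.15,0,0,0,0],[0.2,0,0,0,0],[0.25,0,0,0,0],[0.3,0,0,0,0],[0.4,0,0,0,0],[0.6,0,0,0,0],[0.6,0,0,0,0],[0.6,0,0,0,0]]], "squeeze": 20}}

```text
time_s: 7.53
tcp_pos: [0.4234, -0.2554, 0.0313]
eef_rot: [-180.0, 0.1, -180.0]
contact_force: [-0.7, 3.5, 8.0]
gripper_width: 0.057
gripper_force: 20.0
```

```bash
python3 - <<'E'
from h import *
import cv2
s=r.get_state(); print(s)
im=r.capture("scene"); cv2.imwrite("pics/s2.png",im[:,:,::-1])
s=r.get_state(); print(s['contact_force'],s['moment'],s['tcp_pos'])
E
```

```text
{'time_s': 7.5333, 'joints': array([-8.27000503e+00,  1.64831872e+01, -3.57143791e+01,  4.86215998e-03,
       -3.76715111e+01, -8.16962823e+01]), 'qd': array([-0.03288896,  0.00035026, -0.00848243,  0.05423899,  0.05273915,
        0.03412283]), 'joint_torque': array([-1.04575597e+00, -3.89301896e+01,  1.77236617e+01,  4.53755692e+00,
        4.16265903e-01,  3.30654171e-02]), 'tcp_pos': array([ 0.42340031, -0.25537632,  0.03134224]), 'eef_rot': array([-1.79978143e+02,  1.29119548e-01, -1.79962418e+02]), 'contact_force': array([-0.69096154,  3.45515964,  7.98485003]), 'moment': array([ 1.20194739,  0.28135419, -0.06223483]), 'gripper_force': 20.001118183135986, 'gripper_width': 0.05704021888489759}
[-0.95969149  3.41219441  8.43288873] [ 1.20550005  0.35222058 -0.04574682] [ 0.42345876 -0.25537587  0.03134251]
```

View pics/s2.png

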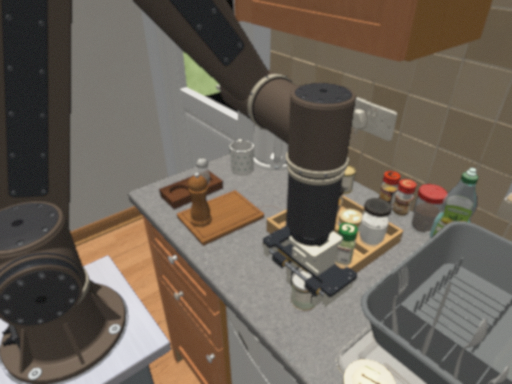

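The picture shows the tin gripped at (304,290), the mill upright on the board at (199,203) and the tray untouched. The force readings look like drag from an off-centre grip. Settled TCP readings are steady, so I'll use those from here and compare top views at the end. Next I lift the tin.

Call:
{"name": "play_rows", "arguments": {"rows": [[[0.6,0,0,-0.02,0],[0.6,0,0,-0.07,0],[0.6,0,0,-0.13,0],[0.6,0,0.03,-0.18,0],[0.6,0,0.08,-0.2,0],[0.6,0,0.15,-0.2,0],[0.6,0,0.22,-0.2,0],[0.6,0,0.29,-0.2,0]]], "squeeze": 25}}

```text
time_s: 8.25
tcp_pos: [0.422, -0.1092, 0.1306]
eef_rot: [180.0, 0.1, 179.9]
contact_force: [1.0, -0.1, -1.6]
gripper_width: 0.0568
gripper_force: 25.0
```

Call:
{"name": "play_rows", "arguments": {"rows": [[[0.6,-0.01,0.07,0,0],[0.6,-0.04,0.13,0,0],[0.6,-0.07,0.19,0,0],[0.6,-0.1,0.25,0,0],[0.6,-0.12,0.31,0,0],[0.6,-0.14,0.36,0,0],[0.6,-0.155,0.4,0,0],[0.6,-0.163,0.421,0,0]]]}}

```text
time_s: 8.92
tcp_pos: [0.5046, 0.1024, 0.1302]
eef_rot: [180.0, 0.0, -179.9]
contact_force: [0.6, -0.5, -1.9]
gripper_width: 0.0568
gripper_force: 25.0
```

Call:
{"name": "play_rows", "arguments": {"rows": [[[0.6,0,0,0.03,0],[0.6,0,0,0.07,0],[0.6,0,0,0.11,0],[0.6,0,0,0.14,0],[0.6,0,0,0.15,0],[0.6,0,0,0.157,0],[0.6,0,0,0.157,0],[0.6,0,0,0.157,0]]]}}

```text
time_s: 9.58
tcp_pos: [0.5043, 0.1002, 0.0523]
eef_rot: [180.0, 0.1, -180.0]
contact_force: [-0.0, -0.0, -1.1]
gripper_width: 0.057
gripper_force: 25.0
```

Call:
{"name": "play_rows", "arguments": {"rows": [[[0.6,0,0,0.002,0],[0.6,0,0,0.004,0],[0.6,0,0,0.006,0],[0.6,0,0,0.007,0],[0.6,0,0,0.007,0],[0.6,0,0,0.007,0],[0.6,0,0,0.007,0],[0.6,0,0,0.007,0]]]}}

```text
time_s: 10.25
tcp_pos: [0.5043, 0.1004, 0.0493]
eef_rot: [180.0, 0.1, -180.0]
contact_force: [-3.1, 0.6, 9.9]
gripper_width: 0.0569
gripper_force: 25.0
```

Call:
{"name": "play_rows", "arguments": {"rows": [[[0.4,0,0,0,0],[0.2,0,0,0,0],[0,0,0,0,0],[0,0,0,0,0],[0,0,0,-0.06,0],[0,0,0,-0.14,0],[0,0,0,-0.22,0],[0,0,0,-0.3,0]]]}}

```text
time_s: 10.92
tcp_pos: [0.5035, 0.0998, 0.1997]
eef_rot: [-180.0, -0.0, -180.0]
contact_force: [1.3, 1.1, -1.1]
gripper_width: 0.0873
gripper_force: 0.0
```

Call:
{"name": "play_rows", "arguments": {"rows": [[[0.3,0,-0.04,0,-0.08],[0.5,0,-0.1,0,-0.16],[0.65,0,-0.18,0,-0.24],[0.68,0,-0.26,0,-0.32],[0.68,0,-0.34,0,-0.4],[0.68,0,-0.42,0,-0.48],[0.68,0,-0.48,0,-0.56],[0.68,0,-0.51,0,-0.64]]]}}

```text
time_s: 11.58
tcp_pos: [0.5036, -0.1576, 0.1981]
eef_rot: [-180.0, -0.0, -127.4]
contact_force: [0.5, 0.1, 0.3]
gripper_width: 0.0398
gripper_force: 0.0
```

Call:
{"name": "play_rows", "arguments": {"rows": [[[0.68,0,0,0,-0.08],[0.68,0,0,0,-0.16],[0.68,0,0,0,-0.24],[0.68,0,0,0,-0.32],[0.68,0,0,0,-0.4],[0.68,0,0,0,-0.407],[0.68,0,0,0,-0.407],[0.68,0,0,0,-0.407]]]}}

```text
time_s: 12.25
tcp_pos: [0.504, -0.1548, 0.198]
eef_rot: [180.0, -0.0, -92.9]
contact_force: [-0.4, -0.2, -0.6]
gripper_width: 0.028
gripper_force: 0.0
```

```bash
python3 - <<'E'
from h import *
import cv2
print(r.get_state()['joints'])
print(w2p("wrist",(.5085,-.1565,.1)),w2p("wrist",(.5085,-.1145,.1)),w2p("wrist",(.5085,-.1985,.1)))
im=r.capture("wrist"); cv2.imwrite("pics/w3.png",im[:,:,::-1])
s=r.get_state(); print(s['tcp_pos'],s['eef_rot'],s['gripper_width'],s['contact_force'])
print(shift((.5085,-.1565,.078),-90))
E
```

```text
[ 4.25640859e+00  7.86439592e+00 -2.02806138e+01 -1.53858539e-04
 -6.18584466e+01 -7.14584352e+00]
(np.float64(252.67477056865204), np.float64(195.14837828876506)) (np.float64(255.51480065036972), np.float64(245.32216651717303)) (np.float64(249.58400544568693), np.float64(140.54494442315934))
[ 0.5039676  -0.15482348  0.19801654] [ 1.79996254e+02  8.67177939e-04 -9.28567426e+01] 0.02842156086473327 [-0.4832412  -0.04900841 -0.52701365]
(array([ 0.0029, -0.0092,  0.24  ]), np.float64(-0.0332))
```

View pics/w3.png

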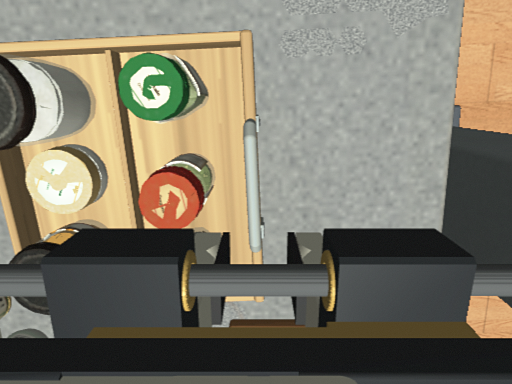

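The wrist view shows the handle bar from (248,122) to (257,250) where predicted, the herb cap at (153,86) and the red cap at (171,195). I descend onto the bar with the fingers 28 mm apart.

Call:
{"name": "play_rows", "arguments": {"rows": [[[0.68,0.006,-0.0092,0.04,-0.033],[0.68,0.006,-0.0092,0.08,-0.033],[0.68,0.006,-0.0092,0.12,-0.033],[0.68,0.006,-0.0092,0.16,-0.033],[0.68,0.006,-0.0092,0.19,-0.033],[0.68,0.006,-0.0092,0.22,-0.033],[0.68,0.006,-0.0092,0.24,-0.033],[0.68,0.006,-0.0092,0.24,-0.033]]]}}

```text
time_s: 12.97
tcp_pos: [0.5071, -0.158, 0.076]
eef_rot: [179.8, 0.0, -89.9]
contact_force: [-0.1, 0.3, 0.2]
gripper_width: 0.0282
gripper_force: 0.0
```

Call:
{"name": "play_rows", "arguments": {"rows": [[[0.72,0,0,0,0],[0.76,0,0,0,0],[0.8,0,0,0,0],[0.85,0,0,0,0],[0.9,0,0,0,0],[0.95,0,0,0,0],[0.98,0,0,0,0],[0.98,0,0,0,0]]], "squeeze": 20}}

```text
time_s: 13.63
tcp_pos: [0.5087, -0.1581, 0.0786]
eef_rot: [-180.0, -0.0, -89.8]
contact_force: [-0.3, 2.0, 5.5]
gripper_width: 0.0092
gripper_force: 20.0
```

Call:
{"name": "play_rows", "arguments": {"rows": [[[0.98,0,0.003,0,0],[0.98,0,0.01,0,0],[0.98,0,0.022,0,0],[0.98,0,0.036,0,0],[0.98,0,0.05,0,0],[0.98,0,0.064,0,0],[0.98,0,0.078,0,0],[0.98,0,0.092,0,0]]], "squeeze": 30}}

```text
time_s: 14.3
tcp_pos: [0.4626, -0.1578, 0.0786]
eef_rot: [-179.9, 0.0, -89.8]
contact_force: [2.3, 4.1, 6.2]
gripper_width: 0.0089
gripper_force: 30.0
```

Call:
{"name": "play_rows", "arguments": {"rows": [[[0.98,0,0.014,0,0],[0.98,0,0.028,0,0],[0.98,0,0.042,0,0],[0.98,0,0.056,0,0],[0.98,0,0.07,0,0],[0.98,0,0.083,0,0],[0.98,0,0.094,0,0],[0.98,0,0.102,0,0]]]}}

```text
time_s: 14.97
tcp_pos: [0.4115, -0.1576, 0.0786]
eef_rot: [-179.9, 0.1, -89.8]
contact_force: [1.9, 8.2, 6.5]
gripper_width: 0.0087
gripper_force: 30.0
```

Call:
{"name": "play_rows", "arguments": {"rows": [[[0.98,0,0.004,0,0],[0.98,0,0.006,0,0],[0.98,0,0.008,0,0],[0.98,0,0.008,0,0],[0.98,0,0.008,0,0],[0.98,0,0.008,0,0],[0.98,0,0.008,0,0],[0.98,0,0.008,0,0]]]}}

```text
time_s: 15.63
tcp_pos: [0.4086, -0.1576, 0.0786]
eef_rot: [-179.8, 0.1, -89.8]
contact_force: [2.7, 6.5, 4.4]
gripper_width: 0.0092
gripper_force: 30.0
```

Call:
{"name": "play_rows", "arguments": {"rows": [[[0.98,0,0.003,0,0],[0.98,0,0.006,0,0],[0.98,0,0.006,0,0],[0.98,0,0.006,0,0],[0.98,0,0.006,0,0],[0.98,0,0.006,0,0],[0.98,0,0.006,0,0],[0.98,0,0.006,0,0]]]}}

```text
time_s: 16.3
tcp_pos: [0.4086, -0.1575, 0.0787]
eef_rot: [-179.5, 0.0, -89.8]
contact_force: [14.6, 3.1, -8.7]
gripper_width: 0.0088
gripper_force: 30.0
```

Call:
{"name": "play_rows", "arguments": {"rows": [[[0.9,0,-0.006,0,0],[0.75,0,-0.006,0,0],[0.68,0,-0.006,0,0],[0.68,0,-0.006,0,0],[0.68,0,-0.006,-0.04,0],[0.68,0,-0.006,-0.1,0],[0.68,0,-0.006,-0.17,0],[0.68,0,-0.006,-0.24,0]]]}}

```text
time_s: 16.97
tcp_pos: [0.4056, -0.1586, 0.1987]
eef_rot: [179.8, -0.0, -89.9]
contact_force: [1.9, 0.9, -0.4]
gripper_width: 0.028
gripper_force: 0.0
```

Call:
{"name": "play_rows", "arguments": {"rows": [[[0.5,0.03,-0.02,0,0],[0.32,0.06,-0.04,0,0],[0.32,0.09,-0.06,0,0],[0.32,0.12,-0.08,0,0],[0.32,0.14,-0.1,0,0],[0.32,0.16,-0.114,0,0],[0.32,0.16,-0.114,0,0],[0.32,0.16,-0.114,0,0]]]}}

```text
time_s: 17.63
tcp_pos: [0.4639, -0.2384, 0.1973]
eef_rot: [179.9, 0.0, -89.9]
contact_force: [-0.9, 0.9, -0.1]
gripper_width: 0.0597
gripper_force: 0.0
```

```bash
python3 - <<'E'
from h import *
import cv2
np.set_printoptions(precision=4,suppress=True)
s=r.get_state(); print(s['tcp_pos'],s['eef_rot'],s['gripper_width'])
info=r.camera_info("wrist"); im=r.capture("wrist"); t=r.capture("top")
cv2.imwrite("pics/w4.png",im[:,:,::-1]);cv2.imwrite("pics/t4.png",t[:,:,::-1])
h=cv2.cvtColor(im,cv2.COLOR_RGB2HSV); m=cv2.inRange(h,(60,120,40),(85,255,255))
m=cv2.morphologyEx(m,cv2.MORPH_CLOSE,np.ones((15,15)))
n,l,st,c=cv2.connectedComponentsWithStats(m)
for i in range(1,n):
    if st[i,4]>300: u,v=st[i,0]+st[i,2]/2,st[i,1]+st[i,3]/2; print(st[i],c[i],p2w("",u-.5,v-.5,.12,info),p2w("",*c[i],.12,info))
E
```

```text
[ 0.4639 -0.2384  0.1973] [179.8909   0.0249 -89.9076] 0.059716215533343
[ 220  170   58   63 2808] [248.2664 201.2083] [ 0.471  -0.2412  0.12  ] [ 0.4712 -0.2411  0.12  ]
```

View pics/w4.png

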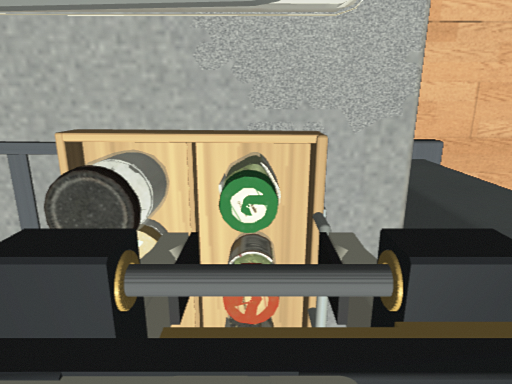

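The herb cap is at (248,201), which gives (0.470,-0.240), and the fingers clear the handle and the back row. I descend.

Call:
{"name": "play_rows", "arguments": {"rows": [[[0.32,0.003,-0.01,0.02,0],[0.32,0.003,-0.01,0.06,0],[0.32,0.003,-0.01,0.1,0],[0.32,0.003,-0.01,0.14,0],[0.32,0.003,-0.01,0.18,0],[0.32,0.003,-0.01,0.21,0],[0.32,0.003,-0.01,0.22,0],[0.32,0.003,-0.01,0.22,0]]]}}

```text
time_s: 18.4
tcp_pos: [0.4687, -0.2392, 0.0866]
eef_rot: [179.8, 0.0, -89.8]
contact_force: [-0.2, 0.4, 0.1]
gripper_width: 0.0597
gripper_force: 0.0
```

Call:
{"name": "play_rows", "arguments": {"rows": [[[0.36,0,0,0,0],[0.4,0,0,0,0],[0.44,0,0,0,0],[0.5,0,0,0,0],[0.6,0,0,0,0],[0.7,0,0,0,0],[0.7,0,0,0,0],[0.7,0,0,0,0]]], "squeeze": 20}}

```text
time_s: 19.07
tcp_pos: [0.4706, -0.2399, 0.0889]
eef_rot: [-179.9, -0.0, -89.8]
contact_force: [0.4, 1.3, 5.3]
gripper_width: 0.047
gripper_force: 20.0
```

Call:
{"name": "play_rows", "arguments": {"rows": [[[0.7,0,0,-0.02,0],[0.7,0,0,-0.06,0],[0.7,0,0,-0.11,0],[0.7,0,0,-0.17,0],[0.7,0,0,-0.23,0],[0.7,-0.02,0,-0.28,0],[0.7,-0.06,0,-0.31,0],[0.7,-0.11,0,-0.33,0]]], "squeeze": 25}}

```text
time_s: 19.73
tcp_pos: [0.4694, -0.1849, 0.2554]
eef_rot: [-179.9, -0.0, -89.9]
contact_force: [1.2, 0.9, -1.4]
gripper_width: 0.0467
gripper_force: 25.0
```

Call:
{"name": "play_rows", "arguments": {"rows": [[[0.7,-0.06,0,0,0],[0.7,-0.12,0,0,0],[0.7,-0.18,0,0,0],[0.7,-0.24,0,0,0],[0.7,-0.3,0,0,0],[0.7,-0.36,0,0,0],[0.7,-0.42,0,0,0],[0.7,-0.48,0,0,0]]]}}

```text
time_s: 20.4
tcp_pos: [0.4678, 0.0565, 0.2533]
eef_rot: [180.0, 0.0, -89.8]
contact_force: [0.7, 0.2, -1.7]
gripper_width: 0.0469
gripper_force: 25.0
```

Call:
{"name": "play_rows", "arguments": {"rows": [[[0.7,-0.06,0,0,0],[0.7,-0.12,0,0,0],[0.7,-0.18,0.02,0,0],[0.7,-0.24,0.05,0,0],[0.7,-0.3,0.08,0,0],[0.7,-0.35,0.1,0,0],[0.7,-0.39,0.112,0,0],[0.7,-0.405,0.113,0,0]]]}}

```text
time_s: 21.07
tcp_pos: [0.4103, 0.2595, 0.2532]
eef_rot: [180.0, 0.0, -89.7]
contact_force: [-0.3, 0.2, -1.6]
gripper_width: 0.0466
gripper_force: 25.0
```

```bash
python3 - <<'E'
from h import *
import cv2
np.set_printoptions(precision=4,suppress=True)
r.capture("top");r.capture("top")
s=r.get_state(); print(s['tcp_pos'],s['eef_rot'],s['gripper_width'],s['contact_force'])
info=r.camera_info("wrist"); im=r.capture("wrist"); t=r.capture("scene")
print(w2p("wrist",(.414,.2575,.03)))
print(shift((.414,.2575,.09),-90))
cv2.imwrite("pics/w5.png",np.hstack([im,t])[:,:,::-1][:, :])
b=np.hstack([im,t[100:300,130:400].repeat(1,0)]) if 0 else np.vstack([im[150:,60:460],t[80:330,80:480]])
cv2.imwrite("pics/w5.png",b[:,:,::-1])
E
```

```text
[0.4112 0.2584 0.253 ] [179.9588  -0.0327 -89.7242] 0.0465619342044674 [-0.3789 -0.7045 -0.6865]
(np.float64(256.18472366546035), np.float64(167.4246176160512))
(array([-0.0011, -0.0051,  0.3259]), np.float64(0.002))
```

View pics/w5.png

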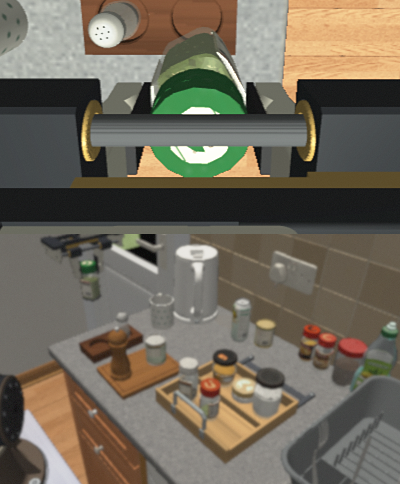

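The well shows at about (257,167) as predicted, and the jar hangs upright in the gripper. I lower it.

Call:
{"name": "play_rows", "arguments": {"rows": [[[0.7,0.002,-0.0055,0.03,0],[0.7,0.002,-0.0055,0.08,0],[0.7,0.002,-0.0055,0.14,0],[0.7,0.002,-0.0055,0.2,0],[0.7,0.002,-0.0055,0.25,0],[0.7,0.002,-0.0055,0.28,0],[0.7,0.002,-0.0055,0.3,0],[0.7,0.002,-0.0055,0.3,0]]]}}

```text
time_s: 21.93
tcp_pos: [0.4138, 0.2542, 0.1009]
eef_rot: [179.8, -0.2, -90.0]
contact_force: [0.3, 0.7, -0.5]
gripper_width: 0.0467
gripper_force: 25.0
```

Call:
{"name": "play_rows", "arguments": {"rows": [[[0.7,0,0,0.006,0],[0.7,0,0,0.012,0],[0.7,0,0,0.018,0],[0.7,0,0,0.024,0],[0.7,0,0,0.03,0],[0.7,0,0,0.034,0],[0.7,0,0,0.034,0],[0.7,0,0,0.034,0]]]}}

```text
time_s: 22.6
tcp_pos: [0.4145, 0.2567, 0.086]
eef_rot: [180.0, -0.0, -89.8]
contact_force: [0.2, -0.9, -0.7]
gripper_width: 0.0466
gripper_force: 25.0
```

Call:
{"name": "play_rows", "arguments": {"rows": [[[0.7,0,0,0.002,0],[0.7,0,0,0.004,0],[0.7,0,0,0.006,0],[0.7,0,0,0.007,0],[0.7,0,0,0.007,0],[0.7,0,0,0.007,0],[0.7,0,0,0.007,0],[0.7,0,0,0.007,0]]]}}

```text
time_s: 23.27
tcp_pos: [0.4147, 0.2569, 0.0829]
eef_rot: [-180.0, 0.0, -89.8]
contact_force: [-0.1, 0.2, 5.7]
gripper_width: 0.0467
gripper_force: 25.0
```

Call:
{"name": "play_rows", "arguments": {"rows": [[[0.6,0,0,0,0],[0.45,0,0,0,0],[0.38,0,0,0,0],[0.32,0,0,0,0],[0.32,0,0,0,0],[0.32,0,0,-0.03,0],[0.32,0,0,-0.08,0],[0.32,0,0,-0.14,0]]]}}

```text
time_s: 23.93
tcp_pos: [0.4134, 0.2555, 0.1516]
eef_rot: [179.8, -0.2, -89.9]
contact_force: [0.7, 0.7, 0.8]
gripper_width: 0.0595
gripper_force: 0.0
```

Call:
{"name": "play_rows", "arguments": {"rows": [[[0.32,0,0,-0.07,0],[0.32,0.02,0,-0.14,0],[0.4,0.06,0,-0.18,0],[0.5,0.12,0,-0.18,0],[0.6,0.2,0,-0.18,0],[0.68,0.28,0,-0.18,0],[0.68,0.36,0,-0.18,0],[0.68,0.44,0,-0.18,0]]]}}

```text
time_s: 24.6
tcp_pos: [0.4143, 0.035, 0.2425]
eef_rot: [-180.0, 0.0, -89.8]
contact_force: [0.6, -0.3, 0.5]
gripper_width: 0.0295
gripper_force: 0.0
```

```bash
python3 - <<'E'
from h import *
import cv2
r.capture("top")
s=r.get_state(); print(s['tcp_pos'],s['eef_rot'],s['gripper_width'])
print(shift((.4085,-.158,.17),-90))
t=r.capture("scene"); cv2.imwrite("pics/s6.png",t[:,:,::-1])
E
```

```text
[0.41326869 0.0298991  0.24234001] [ 1.79924567e+02 -6.84454321e-02 -8.99329501e+01] 0.028398539922223427
(array([0.3756, 0.0098, 0.1451]), np.float64(0.0008))
```

View pics/s6.png

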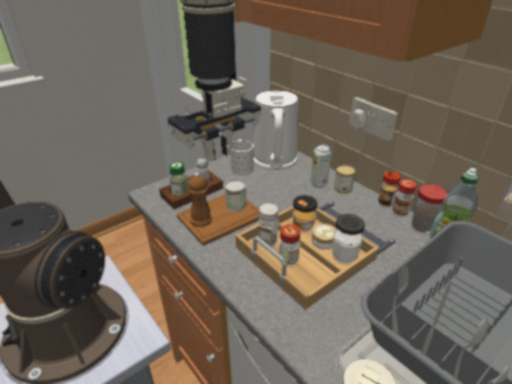

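The herb jar stands upright in the well at (177,180) and everything else is standing. I go back to the handle to close the tray.

Call:
{"name": "play_rows", "arguments": {"rows": [[[0.68,0.04,0.009,0.0,0],[0.68,0.1,0.009,0.02,0],[0.68,0.17,0.009,0.05,0],[0.68,0.24,0.009,0.08,0],[0.68,0.3,0.009,0.1,0],[0.68,0.35,0.009,0.12,0],[0.68,0.376,0.009,0.14,0],[0.68,0.376,0.009,0.145,0]]]}}

```text
time_s: 25.37
tcp_pos: [0.4099, -0.153, 0.1681]
eef_rot: [179.8, 0.0, -90.0]
contact_force: [-1.2, -0.2, -0.4]
gripper_width: 0.028
gripper_force: 0.0
```

Call:
{"name": "play_rows", "arguments": {"rows": [[[0.68,0,0,0.03,0],[0.68,0,0,0.07,0],[0.68,0,0,0.11,0],[0.68,0,0,0.14,0],[0.68,0,0,0.165,0],[0.68,0,0,0.18,0],[0.68,0,0,0.18,0],[0.68,0,0,0.18,0]]]}}

```text
time_s: 26.03
tcp_pos: [0.4113, -0.151, 0.0802]
eef_rot: [180.0, -0.0, -89.8]
contact_force: [-0.3, 0.1, -0.5]
gripper_width: 0.0279
gripper_force: 0.0
```

Call:
{"name": "play_rows", "arguments": {"rows": [[[0.72,0,0,0,0],[0.76,0,0,0,0],[0.8,0,0,0,0],[0.85,0,0,0,0],[0.9,0,0,0,0],[0.95,0,0,0,0],[0.98,0,0,0,0],[0.98,0,0,0,0]]], "squeeze": 25}}

```text
time_s: 26.7
tcp_pos: [0.4112, -0.1514, 0.0802]
eef_rot: [-180.0, -0.0, -89.8]
contact_force: [-1.1, 0.2, 2.3]
gripper_width: 0.0092
gripper_force: 25.0
```

Call:
{"name": "play_rows", "arguments": {"rows": [[[0.98,0,-0.003,0,0],[0.98,0,-0.01,0,0],[0.98,0,-0.022,0,0],[0.98,0,-0.036,0,0],[0.98,0,-0.05,0,0],[0.98,0,-0.064,0,0],[0.98,0,-0.078,0,0],[0.98,0,-0.092,0,0]]], "squeeze": 30}}

```text
time_s: 27.37
tcp_pos: [0.4583, -0.1516, 0.0802]
eef_rot: [-180.0, -0.0, -89.8]
contact_force: [-1.6, -3.8, 6.1]
gripper_width: 0.0089
gripper_force: 30.0
```

Call:
{"name": "play_rows", "arguments": {"rows": [[[0.98,0,-0.014,0,0],[0.98,0,-0.028,0,0],[0.98,0,-0.042,0,0],[0.98,0,-0.056,0,0],[0.98,0,-0.07,0,0],[0.98,0,-0.083,0,0],[0.98,0,-0.094,0,0],[0.98,0,-0.1,0,0]]]}}

```text
time_s: 28.03
tcp_pos: [0.5087, -0.1519, 0.0802]
eef_rot: [-180.0, -0.1, -89.8]
contact_force: [-2.0, -5.0, 6.6]
gripper_width: 0.009
gripper_force: 30.0
```

Call:
{"name": "play_rows", "arguments": {"rows": [[[0.98,0,-0.002,0,0],[0.98,0,-0.004,0,0],[0.98,0,-0.006,0,0],[0.98,0,-0.008,0,0],[0.98,0,-0.01,0,0],[0.98,0,-0.01,0,0],[0.98,0,-0.01,0,0],[0.98,0,-0.01,0,0]]]}}

```text
time_s: 28.7
tcp_pos: [0.5087, -0.1519, 0.0801]
eef_rot: [179.6, -0.0, -89.9]
contact_force: [-14.3, -2.0, 19.8]
gripper_width: 0.0088
gripper_force: 30.0
```

Call:
{"name": "play_rows", "arguments": {"rows": [[[0.9,0,0,0,0],[0.75,0,0,0,0],[0.68,0,0.005,0,0],[0.68,0,0.01,0,0],[0.68,0,0.01,-0.03,0],[0.68,0,0.01,-0.08,0],[0.68,0,0.01,-0.15,0],[0.68,0,0.01,-0.23,0]]]}}

```text
time_s: 29.37
tcp_pos: [0.5066, -0.1507, 0.1947]
eef_rot: [179.8, 0.0, -89.8]
contact_force: [1.5, 0.7, -0.9]
gripper_width: 0.0281
gripper_force: 0.0
```

Call:
{"name": "play_rows", "arguments": {"rows": [[[0.5,-0.03,0,-0.02,0.08],[0.3,-0.08,0,-0.02,0.16],[0.1,-0.14,0,-0.02,0.24],[0,-0.2,0,-0.02,0.32],[0,-0.27,0,-0.02,0.4],[0,-0.34,0,-0.02,0.48],[0,-0.41,0,-0.02,0.56],[0,-0.48,0,-0.02,0.64]]]}}

```text
time_s: 30.03
tcp_pos: [0.5068, 0.0891, 0.2051]
eef_rot: [180.0, 0.1, -144.4]
contact_force: [0.6, -1.0, -0.1]
gripper_width: 0.076
gripper_force: 0.0
```

Call:
{"name": "play_rows", "arguments": {"rows": [[[0,0,0,0,0.08],[0,0,0,0,0.16],[0,0,0,0,0.24],[0,0,0,0,0.32],[0,0,0,0,0.4],[0,0,0,0,0.407],[0,0,0,0,0.407],[0,0,0,0,0.407]]]}}

```text
time_s: 30.7
tcp_pos: [0.5068, 0.0872, 0.205]
eef_rot: [180.0, 0.0, -178.8]
contact_force: [0.7, -0.2, 0.6]
gripper_width: 0.0877
gripper_force: 0.0
```

```bash
python3 - <<'E'
from h import *
r.capture("top")
s=r.get_state(); print(s['tcp_pos'],s['eef_rot'],s['gripper_width'])
print(shift((.5043,.1004,.05),180))
E
```

```text
[0.50671397 0.08703852 0.20497531] [ 1.79991947e+02  4.96976862e-03 -1.78848195e+02] 0.08754009007728043
(array([0.0043, 0.0268, 0.31  ]), np.float64(0.0134))
```

Call:
{"name": "play_rows", "arguments": {"rows": [[[0,0.004,0.027,0.02,0.013],[0,0.004,0.027,0.07,0.013],[0,0.004,0.027,0.13,0.013],[0,0.004,0.027,0.19,0.013],[0,0.004,0.027,0.25,0.013],[0,0.004,0.027,0.29,0.013],[0,0.004,0.027,0.31,0.013],[0,0.004,0.027,0.31,0.013]]]}}

```text
time_s: 31.42
tcp_pos: [0.5032, 0.0996, 0.048]
eef_rot: [-179.9, -0.2, 179.9]
contact_force: [-0.6, -1.3, -0.0]
gripper_width: 0.0876
gripper_force: 0.0
```

Call:
{"name": "play_rows", "arguments": {"rows": [[[0.15,0,0,0,0],[0.2,0,0,0,0],[0.25,0,0,0,0],[0.3,0,0,0,0],[0.4,0,0,0,0],[0.6,0,0,0,0],[0.6,0,0,0,0],[0.6,0,0,0,0]]], "squeeze": 25}}

```text
time_s: 32.08
tcp_pos: [0.5048, 0.1006, 0.0509]
eef_rot: [180.0, 0.1, 179.9]
contact_force: [-2.1, -0.3, 6.4]
gripper_width: 0.0571
gripper_force: 25.0
```

Call:
{"name": "play_rows", "arguments": {"rows": [[[0.6,0,0,-0.02,0],[0.6,0,0,-0.07,0],[0.6,0,0,-0.13,0],[0.6,0,-0.02,-0.18,0],[0.6,0.01,-0.06,-0.2,0],[0.6,0.03,-0.12,-0.2,0],[0.6,0.06,-0.18,-0.2,0],[0.6,0.09,-0.24,-0.2,0]]]}}

```text
time_s: 32.75
tcp_pos: [0.4581, -0.0205, 0.1506]
eef_rot: [180.0, 0.0, 179.9]
contact_force: [0.1, -0.7, -1.9]
gripper_width: 0.0568
gripper_force: 25.0
```

Call:
{"name": "play_rows", "arguments": {"rows": [[[0.6,0.03,-0.06,0,0],[0.6,0.05,-0.13,0,0],[0.6,0.072,-0.2,0,0],[0.6,0.072,-0.27,0,0],[0.6,0.072,-0.34,0,0],[0.6,0.072,-0.4,0,0],[0.6,0.072,-0.45,0,0],[0.6,0.072,-0.467,0,0]]]}}

```text
time_s: 33.42
tcp_pos: [0.4218, -0.2556, 0.1503]
eef_rot: [-180.0, -0.0, 179.7]
contact_force: [-0.5, -0.8, -0.7]
gripper_width: 0.0571
gripper_force: 25.0
```

Call:
{"name": "play_rows", "arguments": {"rows": [[[0.6,0,0,0.03,0],[0.6,0,0,0.08,0],[0.6,0,0,0.13,0],[0.6,0,0,0.17,0],[0.6,0,0,0.2,0],[0.6,0,0,0.22,0],[0.6,0,0,0.226,0],[0.6,0,0,0.226,0]]]}}

```text
time_s: 34.08
tcp_pos: [0.4218, -0.2526, 0.0366]
eef_rot: [180.0, -0.1, 179.9]
contact_force: [0.1, -0.0, -2.6]
gripper_width: 0.0569
gripper_force: 25.0
```

```bash
python3 - <<'E'
from h import *
r.capture("top");r.capture("top")
s=r.get_state(); print(s['tcp_pos'],s['eef_rot'],s['contact_force'])
print(shift((.4239,-.2528,.033),180))
E
```

```text
[ 0.42285036 -0.25292761  0.03776686] [-1.79987113e+02  3.92602705e-02  1.79865299e+02] [ 0.12621188 -0.42523458 -1.48313592]
(array([-0.0021,  0.0003,  0.0095]), np.float64(-0.0016))
```

Call:
{"name": "play_rows", "arguments": {"rows": [[[0.6,-0.002,0,0.002,0],[0.6,-0.002,0,0.004,0],[0.6,-0.002,0,0.006,0],[0.6,-0.002,0,0.008,0],[0.6,-0.002,0,0.009,0],[0.6,-0.002,0,0.01,0],[0.6,-0.002,0,0.01,0],[0.6,-0.002,0,0.01,0]]]}}

```text
time_s: 34.85
tcp_pos: [0.4235, -0.253, 0.0329]
eef_rot: [-180.0, 0.0, 179.9]
contact_force: [-2.8, 3.0, 8.5]
gripper_width: 0.0568
gripper_force: 25.0
```

Touchdown. I release, rise and go to the mill.

Call:
{"name": "play_rows", "arguments": {"rows": [[[0.45,0,0,0,0],[0.3,0,0,0,0],[0.1,0,0,0,0],[0,0,0,0,0],[0,0,0,-0.04,0],[0,0,0,-0.11,0],[0,0,0,-0.19,0],[0,0,0,-0.27,0]]]}}

```text
time_s: 35.52
tcp_pos: [0.4226, -0.2529, 0.1682]
eef_rot: [180.0, -0.1, 179.8]
contact_force: [2.3, 0.3, -0.2]
gripper_width: 0.087
gripper_force: 0.0
```

Call:
{"name": "play_rows", "arguments": {"rows": [[[0,0,0.02,-0.06,0],[0,0,0.08,-0.09,0],[0,0.01,0.16,-0.09,0],[0,0.02,0.24,-0.09,0],[0,0.03,0.32,-0.09,0],[0,0.04,0.4,-0.09,0],[0,0.05,0.48,-0.09,0],[0,0.06,0.56,-0.09,0]]]}}

```text
time_s: 36.18
tcp_pos: [0.3934, 0.0288, 0.2124]
eef_rot: [180.0, 0.1, 179.8]
contact_force: [1.6, -0.1, -0.9]
gripper_width: 0.0876
gripper_force: 0.0
```

Call:
{"name": "play_rows", "arguments": {"rows": [[[0,0,0.06,0,0],[0,0,0.11,0,0],[0,0,0.14,0,0],[0,0,0.145,0,0],[0,0,0.145,0,0],[0,0,0.145,0,0],[0,0,0.145,0,0],[0,0,0.145,0,0]]]}}

```text
time_s: 36.85
tcp_pos: [0.3943, 0.0988, 0.212]
eef_rot: [-180.0, -0.0, 179.8]
contact_force: [0.3, 0.2, 0.2]
gripper_width: 0.0875
gripper_force: 0.0
```

```bash
python3 - <<'E'
from h import *
import cv2
np.set_printoptions(precision=4,suppress=True)
s=r.get_state(); print(s['tcp_pos'],s['eef_rot'])
print(shift((.3932,.1003,.1235),180))
im=r.capture("top"); t0=cv2.imread("pics/top0.png")[:,:,::-1]; cv2.imwrite("pics/t7.png",im[:,:,::-1])
# tin shift and tray shift against the first picture
def ncc(box,pad=6):
    x0,y0,x1,y1=box; k=8
    a=cv2.resize(np.ascontiguousarray(t0[y0:y1,x0:x1]),None,fx=k,fy=k,interpolation=cv2.INTER_CUBIC)
    b=cv2.resize(np.ascontiguousarray(im[y0-pad:y1+pad,x0-pad:x1+pad]),None,fx=k,fy=k,interpolation=cv2.INTER_CUBIC)
    m=cv2.matchTemplate(b,a,cv2.TM_CCOEFF_NORMED); _,v,_,p=cv2.minMaxLoc(m); return v,p[0]/k-pad,p[1]/k-pad
print("tin",ncc((326,218,360,250)),"handle",ncc((280,190,330,210)),"tray",ncc((290,160,325,210)))
E
```

```text
[0.3943 0.0988 0.212 ] [-179.9934   -0.006   179.7726]
(array([0.0022, 0.0031, 0.177 ]), np.float64(-0.0026))
tin (0.9869311451911926, 0.125, 0.125) handle (0.9990343451499939, 0.0, 0.0) tray (0.9981490969657898, 0.0, 0.0)
```

The tin is back within about 0.3 mm and the tray is exactly home. Now the mill.

Call:
{"name": "play_rows", "arguments": {"rows": [[[0,0.002,0.003,0.02,-0.003],[0,0.002,0.003,0.05,-0.003],[0,0.002,0.003,0.09,-0.003],[0,0.002,0.003,0.12,-0.003],[0,0.002,0.003,0.15,-0.003],[0,0.002,0.003,0.17,-0.003],[0,0.002,0.003,0.177,-0.003],[0,0.002,0.003,0.177,-0.003]]]}}

```text
time_s: 37.57
tcp_pos: [0.393, 0.1004, 0.123]
eef_rot: [-179.9, -0.1, -179.9]
contact_force: [-0.3, 0.2, 0.2]
gripper_width: 0.0877
gripper_force: 0.0
```

Call:
{"name": "play_rows", "arguments": {"rows": [[[0.3,0,0,0,0],[0.35,0,0,0,0],[0.4,0,0,0,0],[0.45,0,0,0,0],[0.5,0,0,0,0],[0.6,0,0,0,0],[0.7,0,0,0,0],[0.7,0,0,0,0]]], "squeeze": 25}}

```text
time_s: 38.23
tcp_pos: [0.3936, 0.1014, 0.1238]
eef_rot: [180.0, 0.0, -179.9]
contact_force: [-0.5, 0.8, 1.3]
gripper_width: 0.0473
gripper_force: 25.0
```

Call:
{"name": "play_rows", "arguments": {"rows": [[[0.7,0,0,-0.02,0],[0.7,0,0,-0.06,0],[0.7,0,-0.02,-0.09,0],[0.7,-0.01,-0.06,-0.1,0],[0.7,-0.02,-0.11,-0.1,0],[0.7,-0.03,-0.17,-0.1,0],[0.7,-0.04,-0.23,-0.1,0],[0.7,-0.05,-0.28,-0.1,0]]]}}

```text
time_s: 38.9
tcp_pos: [0.4181, -0.0404, 0.1734]
eef_rot: [180.0, -0.0, -179.9]
contact_force: [1.2, -0.1, -0.8]
gripper_width: 0.0473
gripper_force: 24.9
```

Call:
{"name": "play_rows", "arguments": {"rows": [[[0.7,-0.01,-0.04,0,0],[0.7,-0.01,-0.058,0,0],[0.7,-0.01,-0.063,0.02,0],[0.7,-0.01,-0.063,0.05,0],[0.7,-0.01,-0.063,0.08,0],[0.7,-0.01,-0.063,0.11,0],[0.7,-0.01,-0.063,0.125,0],[0.7,-0.01,-0.063,0.13,0]]]}}

```text
time_s: 39.57
tcp_pos: [0.4225, -0.0703, 0.1073]
eef_rot: [-180.0, -0.2, -179.9]
contact_force: [-0.3, 1.3, -1.3]
gripper_width: 0.0471
gripper_force: 24.9
```

```bash
python3 - <<'E'
from h import *
for i in range(4): r.capture("top")
s=r.get_state(); print(s['tcp_pos'],s['eef_rot'],s['contact_force'])
print(shift((.4237,-.070,.1055),180))
E
```

```text
[ 0.42414803 -0.07006528  0.10920861] [ 1.79996550e+02  5.02305187e-02 -1.79873066e+02] [-0.38151797  0.58845339 -1.55157458]
(array([0.0009, 0.0001, 0.0074]), np.float64(0.0015))
```

Call:
{"name": "play_rows", "arguments": {"rows": [[[0.7,0.001,0,0.002,0],[0.7,0.001,0,0.004,0],[0.7,0.001,0,0.006,0],[0.7,0.001,0,0.007,0],[0.7,0.001,0,0.0075,0],[0.7,0.001,0,0.0075,0],[0.7,0.001,0,0.0075,0],[0.7,0.001,0,0.0075,0]]]}}

```text
time_s: 40.43
tcp_pos: [0.4241, -0.0702, 0.1057]
eef_rot: [180.0, 0.1, -179.9]
contact_force: [-0.7, 0.5, 7.9]
gripper_width: 0.0473
gripper_force: 25.0
```

Call:
{"name": "play_rows", "arguments": {"rows": [[[0.5,0,0,0,0],[0.35,0,0,0,0],[0.2,0,0,0,0],[0.05,0,0,0,0],[0,0,0,0,0],[0,0,0,-0.03,0],[0,0,0,-0.09,0],[0,0,0,-0.16,0]]]}}

```text
time_s: 41.1
tcp_pos: [0.4216, -0.0706, 0.1842]
eef_rot: [-179.9, -0.3, -179.9]
contact_force: [1.5, 0.3, 1.2]
gripper_width: 0.0858
gripper_force: 0.0
```

Call:
{"name": "play_rows", "arguments": {"rows": [[[0,0,0.03,-0.04,0],[0,0,0.1,-0.06,0],[0,0,0.18,-0.08,0],[0,0,0.26,-0.08,0],[0,0,0.34,-0.08,0],[0,0,0.42,-0.08,0],[0,0,0.48,-0.08,0],[0,0,0.5,-0.08,0]]]}}

```text
time_s: 41.77
tcp_pos: [0.4227, 0.1833, 0.2247]
eef_rot: [180.0, 0.0, -179.7]
contact_force: [0.5, 0.0, -0.1]
gripper_width: 0.0877
gripper_force: 0.0
```

```bash
python3 - <<'E'
from h import *
import cv2
im=r.capture("top"); t0=cv2.imread("pics/top0.png")[:,:,::-1]; cv2.imwrite("pics/t8.png",im[:,:,::-1])
def ncc(box,pad=6):
    x0,y0,x1,y1=box; k=8
    a=cv2.resize(np.ascontiguousarray(t0[y0:y1,x0:x1]),None,fx=k,fy=k,interpolation=cv2.INTER_CUBIC)
    b=cv2.resize(np.ascontiguousarray(im[y0-pad:y1+pad,x0-pad:x1+pad]),None,fx=k,fy=k,interpolation=cv2.INTER_CUBIC)
    m=cv2.matchTemplate(b,a,cv2.TM_CCOEFF_NORMED); _,v,_,p=cv2.minMaxLoc(m); return v,p[0]/k-pad,p[1]/k-pad
print("tin",ncc((326,218,360,250)),"mill",ncc((257,217,288,250)),"tray",ncc((265,160,325,210)))
t=r.capture("scene"); cv2.imwrite("pics/s8.png",t[:,:,::-1])
E
```

```text
tin (0.9870604872703552, 0.125, 0.25) mill (0.9862102270126343, -1.25, -0.25) tray (0.9984464049339294, 0.0, 0.0)
```

View pics/s8.png

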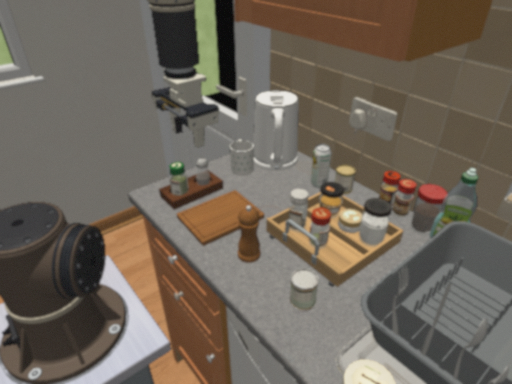

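The final picture shows all objects standing: herb jar (177,180), mill (248,235), tin (304,290), tray home. Image matching puts the mill 1.25 px (about 3 mm) too far in +y. There is plenty of time, so I'll correct it.

Call:
{"name": "play_rows", "arguments": {"rows": [[[0,0,-0.03,0,0],[0,0,-0.1,0,0],[0,0,-0.18,0,0],[0,0,-0.26,0,0],[0,0,-0.34,0,0],[0,0,-0.42,0,0],[0,0,-0.48,0,0],[0,0,-0.5,0.02,0]]]}}

```text
time_s: 42.53
tcp_pos: [0.4224, -0.0749, 0.2162]
eef_rot: [-180.0, 0.1, 179.9]
contact_force: [-0.4, 1.2, 0.3]
gripper_width: 0.0878
gripper_force: 0.0
```

```bash
python3 - <<'E'
from h import *
for i in range(4): r.capture("top")
s=r.get_state(); print(s['tcp_pos'],s['eef_rot'])
print(shift((.4241,-.0702,.1057),180))
E
```

```text
[ 0.4223189  -0.07139933  0.21460095] [-1.79990272e+02 -3.93630954e-02  1.79962033e+02]
(array([-0.0037,  0.0024,  0.2178]), np.float64(-0.0004))
```

Call:
{"name": "play_rows", "arguments": {"rows": [[[0,-0.003,0.002,0.02,0],[0,-0.003,0.002,0.06,0],[0,-0.003,0.002,0.1,0],[0,-0.003,0.002,0.14,0],[0,-0.003,0.002,0.18,0],[0,-0.003,0.002,0.205,0],[0,-0.003,0.002,0.218,0],[0,-0.003,0.002,0.218,0]]]}}

```text
time_s: 43.4
tcp_pos: [0.4239, -0.0689, 0.1049]
eef_rot: [-180.0, -0.1, -179.8]
contact_force: [0.3, -0.3, 0.0]
gripper_width: 0.0871
gripper_force: 0.0
```

Call:
{"name": "play_rows", "arguments": {"rows": [[[0.3,0,0,0,0],[0.35,0,0,0,0],[0.4,0,0,0,0],[0.45,0,0,0,0],[0.5,0,0,0,0],[0.6,0,0,0,0],[0.7,0,0,0,0],[0.7,0,0,0,0]]], "squeeze": 25}}

```text
time_s: 44.07
tcp_pos: [0.425, -0.0692, 0.1061]
eef_rot: [180.0, 0.0, -179.9]
contact_force: [0.2, -0.4, 2.0]
gripper_width: 0.0476
gripper_force: 25.0
```

Call:
{"name": "play_rows", "arguments": {"rows": [[[0.7,0,0,-0.004,0],[0.7,0,0,-0.01,0],[0.7,0.001,-0.004,-0.012,0],[0.7,0.001,-0.008,-0.012,0],[0.7,0.001,-0.008,-0.012,0],[0.7,0.001,-0.008,-0.012,0],[0.7,0.001,-0.008,-0.012,0],[0.7,0.001,-0.008,-0.01,0]]]}}

```text
time_s: 44.73
tcp_pos: [0.4242, -0.0733, 0.1108]
eef_rot: [-180.0, 0.0, -179.9]
contact_force: [-0.1, 0.6, -1.9]
gripper_width: 0.0473
gripper_force: 25.0
```

Call:
{"name": "play_rows", "arguments": {"rows": [[[0.7,0,0,0.002,0],[0.7,0,0,0.004,0],[0.7,0,0,0.006,0],[0.7,0,0,0.008,0],[0.7,0,0,0.0095,0],[0.7,0,0,0.0105,0],[0.7,0,0,0.0105,0],[0.7,0,0,0.0105,0]]]}}

```text
time_s: 45.4
tcp_pos: [0.4247, -0.0732, 0.106]
eef_rot: [-180.0, 0.1, -179.9]
contact_force: [-0.1, 0.4, 5.1]
gripper_width: 0.0475
gripper_force: 25.0
```

Call:
{"name": "play_rows", "arguments": {"rows": [[[0.5,0,0,0,0],[0.35,0,0,0,0],[0.2,0,0,0,0],[0.05,0,0,0,0],[0,0,0,0,0],[0,0,0,-0.03,0],[0,0,0,-0.09,0],[0,0,0,-0.16,0]]]}}

```text
time_s: 46.07
tcp_pos: [0.4225, -0.0736, 0.1849]
eef_rot: [-179.9, -0.3, -179.9]
contact_force: [1.4, 0.8, 0.6]
gripper_width: 0.0859
gripper_force: 0.0
```

Call:
{"name": "play_rows", "arguments": {"rows": [[[0,0,0.03,-0.04,0],[0,0,0.1,-0.06,0],[0,0,0.18,-0.08,0],[0,0,0.26,-0.08,0],[0,0,0.34,-0.08,0],[0,0,0.42,-0.08,0],[0,0,0.48,-0.08,0],[0,0,0.5,-0.08,0]]]}}

```text
time_s: 46.73
tcp_pos: [0.4237, 0.1802, 0.2254]
eef_rot: [180.0, 0.0, -179.7]
contact_force: [0.9, 0.1, 0.3]
gripper_width: 0.0874
gripper_force: 0.0
```

```bash
python3 - <<'E'
from h import *
import cv2
r.capture("top");im=r.capture("top"); t0=cv2.imread("pics/top0.png")[:,:,::-1]; cv2.imwrite("pics/t9.png",im[:,:,::-1])
def ncc(box,pad=6):
    x0,y0,x1,y1=box; k=8
    a=cv2.resize(np.ascontiguousarray(t0[y0:y1,x0:x1]),None,fx=k,fy=k,interpolation=cv2.INTER_CUBIC)
    b=cv2.resize(np.ascontiguousarray(im[y0-pad:y1+pad,x0-pad:x1+pad]),None,fx=k,fy=k,interpolation=cv2.INTER_CUBIC)
    m=cv2.matchTemplate(b,a,cv2.TM_CCOEFF_NORMED); _,v,_,p=cv2.minMaxLoc(m); return v,p[0]/k-pad,p[1]/k-pad
print("tin",ncc((326,218,360,250)),"mill",ncc((257,217,288,250)),"tray",ncc((265,160,325,210)))
E
```

```text
tin (0.9870274066925049, 0.125, 0.25) mill (0.9924800395965576, 0.375, 0.0) tray (0.9984388947486877, 0.0, 0.0)
```

```bash
python3 -c "
from plant import r
print(r.close_job())"
```

```text
the job is handed in; nothing more can be done
None
```

Job handed in at about 47 s: the herb jar is in the free well, the tray is fully home, and the mill and tin are upright within about 1 mm of where they stood (checked against the first top view).

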